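Take a bowl's inside depth and lock the gauge

TASK

Take the inside depth of the white bowl on the depth stand: by its black knob, lower the probe rod gently until its foot touches the bottom of the bowl, let go so that the rod stays there, then swing the clamp lever round to its stop to lock the rod at that height. Leave the bowl and the pale sherd beside the stand where they are.

Things in the scene. Friction and masses are not known exactly. Their poses are not given: they have to be found in the camera images.
- stand: Fixed depth stand. Origin: under its grey base plate (190 x 150 x 12 mm), straight below the probe rod. x points to the steel column, 88 mm behind the rod (top 200 mm above the desk), y to the side where the lever lies, z up. A grey crosshead on the column guides the rod; its top lies 143 to 168 mm above the desk (differs from start to start) and it stays at that height.
- probe: Upright steel probe rod, 215 mm long, 10 mm thick; axes as stand. Origin: centre of the underside of its foot, the lower end, a disc of 15 mm diameter. It only slides up and down (110 mm of travel) and does not turn. Drag of about 7 N keeps it (weight 1.2 N) where it is left; pushing it down takes about 6 N. Its start height differs.
- knob (a point): Middle of the black round knob on top of the rod, 202 mm above the foot. The knob has 32 mm diameter and is 27 mm high (188 to 215 mm above the foot). Nothing else reaches that high near it, at any depth of the rod.
- bowl: Loose white ceramic bowl, 115 mm across the rim, 59 mm high, 0.17 kg, standing on the stand's base plate under the rod (centred to about 6 mm). Origin: centre of its underside, z up. Its inner bottom is flat for about 14 mm round the centre and lies 8 mm above the origin.
- lever (a joint): Swing of the clamp lever about its upright pivot, rad: 0 open (it points along the stand's y, turned 0.45 rad away from the column), 0.9 shut at its stop (0.45 rad towards the column). Seen from above it shuts clockwise. It starts at 0 to 0.2 and stays where it is left (2 N at its end moves it, up to 5 N near the stop, where its cam clamps the rod).
- lever_tip (a point): Middle of the black paddle at the lever's end, 75 mm from the pivot. The paddle is 30 mm long (along the lever), 18 mm wide, 14 mm high. The lever lies level, just above the crosshead. Both sides of the paddle are free, and below it is nothing but the desk and what lies flat on it.
- pivot (a point): The lever's pivot, at the lever's mid-height; it lies 30 mm from the rod's axis along the stand's y.
- sherd: Pale pottery sherd, 70 x 58 x 15 mm, loose on the desk beside the stand, on the lever's side. Origin: centre of its underside. Not to be moved.
There are look-alikes about, which are no part of the job. There is more than one size of the bowl; the job needs the larger.

How it is judged:
On the way, in this order (a step that is already met when the one before it is completed fails the run):
1. the probe's foot touches the bottom of the bowl while the lever is still open (contact force between probe and bowl above 0.2 N and z of probe in the frame of bowl below 0.0105 m and value of joint lever below 0.45 rad), for 0.1 s.
2. the lever is swung shut with the foot still on the bottom (value of joint lever above 0.75 rad and z of probe in the frame of bowl below 0.0105 m), for 0.2 s.
At the end, for the whole second after the job is handed in: The foot of the probe rod rests on the inner bottom of the bowl (no more than 2.5 mm above it), the lever is shut (0.75 rad or more), the bowl stands upright at rest within 15 mm of where it stood (all of step 2 and angle between bowl's own z axis and vertical below 0.05 rad and distance of bowl from where it was at the start of the episode below 0.015 m and linear speed of bowl below 0.01 m/s); the robot touches nothing.
It fails at once if the probe presses on the bowl with more than 40 N (contact force between probe and bowl above 40 N).
It fails at once if the bowl is moved by more than 15 mm (distance of bowl from where it was at the start of the episode above 0.015 m).
It fails at once if the pale sherd is moved by more than 20 mm (distance of sherd from where it was at the start of the episode above 0.02 m).
It also fails if it takes over 48 s, if anything falls off the work surface, if the arm or the gripper's body presses on something with over 40 N, if the wrist force passes 120 N, or if a joint passes its speed limit or range.

ROBOT

A 7-joint arm with a two-finger parallel gripper is mounted at the origin on a cart in front of the work surface, level with it; the furniture and walls round the work are solid. World frame = base frame: x ahead of the robot, y to its left, z up, the work surface at z = 0. Lengths are in m, angles in rad, forces in N, time in s.
With the tool pointing down it reaches from about 0.4 to 0.85 m from the base axis. Payload 4.5 kg.
Tool frame: the origin (TCP) lies at the centre of the arm's flange, where the gripper is bolted on; the fingertips stand r.tcp_to_tips ahead of it and the grasp point (between the pads) lies 147 mm ahead of it (r.tcp_to_tips is the distance from the TCP to the fingertips, in m); x points along the fingers, y is the direction in which the jaws open and shut, and the axes are right-handed (so a half turn about x gives the same grasp; the last joint's range is limited). The gripper opens to 88 mm and grips with 3 to 60 N. Pads are 18 mm wide; open, the fingers measure 123 mm over their backs; the gripper's body (75 mm by 187 mm) begins 45 mm behind the grasp point.
Start: joints at [-1.198, 0.689, -0.195, 1.565, 0.157, 0.902, -0.215], TCP at [0.208, 0.589, 0.405] pointing down, gripper open.
Joint ranges: [-3.01, 3.01], [-0.46, 2.08], [-1.47, 1.51], [0.13, 2.56], [-1, 4.14], [0.04, 2.09], [-2.66, 2.66]. Speed limits (rad/s): [2.57, 2.57, 3.14, 3.14, 3.14, 3.14, 3.14].

INTERFACE

Orientations are given as a unit quaternion [x, y, z, w].
In Python, from plant import r, eyes gives the robot as it stands.
- The arm moves only by the tool carry_out, never from a script. Its argument "targets" is text: rows parted by semicolons, each of 5 numbers parted by spaces: the opening, from 0 (shut) to 1 (fully open), then the shift along the tool's x, y, z in mm, then the turn about the tool's x in rad. A call has 1 to 20 rows; each row shifts and turns the commanded pose from where the row before left it, along the tool's axes as they then stand; what a row does not reach is not made up. A row lasts 1/12 s, in which the tool goes at most 41.7 mm and 7.16 degrees, less where a joint would pass 70% of its speed; a pose out of reach is approached as far as the arm can. A call is refused whole if a number of a shift passes 41.7 or a number of a turn 0.125, either way. A call with a gripper value outside its range is refused whole. The fingers move at their own pace and stop on an object; "force" is the grip in N (left out, the last holds). Time passes only in rows, so rows that do not move let the fingers close. It gives the time, the measured TCP pose, the force and the opening at its end, in the units of the state.
- r.get_state(): the state, without advancing time (a new reading comes with each control period).
- eyes.snapshot(name): name is "scene" or "side" or "wrist"; returns (picture, depth): 400x640x3 uint8, blue, green, red; 400x640 float32, m along the optical axis (not along the pixel's ray), 0 where there is no reading.
- eyes.camera_params(name): a dict with "intrinsics" (3x3 intrinsics, pixels), "rvec" (rotation vector, rad) and "tvec" (3), from world to camera coordinates, as OpenCV has them; the wrist camera has in their place "T_tool_cam" (4x4, takes a point from camera to tool coordinates, whose origin is the TCP and whose axes are the tool frame's). Camera axes: x right, y down, z forward; pixel columns grow to the right and rows downward; lengths in m; the calibration is good to about 2 mm. A picture is of the moment at which its call begins: read the wrist's pose just before it. camera_params takes no time and is no camera call.
- r.finish_job(): hands the job in, once; it reports no verdict.
The state is a dict: "clock": time; "q": joint angles; "qd": joint speeds; "joint_torque": joint torques, N m; "tool_pos": TCP position; "eef_rot": TCP orientation; "contact_force": force on the tool from outside, world axes, zero at the start; "moment": the same for the moment, N m; "opening": opening from 0.0 (shut) to 1.0 (fully open).
Only numpy, scipy, OpenCV 4.12 (cv2) and the standard library are available. Lean on these libraries where they do the work, as an engineer would, in place of code of your own. Each camera call takes 0.05 s, during which the arm holds its last target.

## Working session

There is one attempt and no reset: what is moved stays moved. The work goes in short steps, Python scripts to look and compute and a tool call to move; the robot and the scene stay as the last step left them, time stands still between calls to the robot, and variables do not carry over. Pictures are saved under pics/ and viewed, and the job is handed in when it is done.

Besides the shell and the picture viewer there is one more tool, called after "Call:" by a JSON object that holds its "method" and its "body". carry_out: Moves the arm, as the interface text tells. Its arguments: {"type":"object","properties":{"targets":{"type":"string"},"force":{"type":"number"}},"required":["targets"]}

```bash
ls; mkdir -p pics; python3 - <<'E'
from plant import r, eyes
import cv2,numpy as np
s=r.get_state()
print(s, r.tcp_to_tips)
for n in ["scene","side"]:
    p,d=eyes.snapshot(n); cv2.imwrite(f"pics/{n}0.png",p); np.savez(f"pics/{n}0.npz",p=p,d=d)
    print(eyes.camera_params(n))
print(eyes.camera_params("wrist"))
E
```

```text
pics
{'clock': 0.0, 'q': array([-1.19819487,  0.68997288, -0.19451677,  1.56631737,  0.15732895,
        0.90248043, -0.21512289]), 'qd': array([ 7.34787198e-04,  1.68041567e-05, -2.12684766e-03, -2.78359617e-04,
       -7.14540535e-04,  1.17702152e-03,  7.80246804e-04]), 'joint_torque': array([-2.96724447e-04, -5.27573526e+01, -1.26654200e+00, -1.53425539e+01,
       -5.25354152e-02,  6.86949308e-03,  1.72682949e-04]), 'tool_pos': array([0.20764531, 0.58916271, 0.40392387]), 'eef_rot': array([ 0.1185568 ,  0.69704407, -0.11981316,  0.69693519]), 'contact_force': array([-0.18417973, -0.51449784, -0.51317925]), 'moment': array([-0.02340082, -0.03727216,  0.00260092]), 'opening': 0.9991700488605895} 0.166
{'intrinsics': array([[361.23167466,   0.        , 322.4098698 ],
       [  0.        , 361.23167466, 200.10548448],
       [  0.        ,   0.        ,   1.        ]]), 'rvec': array([ 1.8874062 , -0.89855116,  0.58249984]), 'tvec': array([-0.14502996,  0.41612374,  0.45763434])}
{'intrinsics': array([[383.14494129,   0.        , 316.14525048],
       [  0.        , 383.14494129, 195.91759058],
       [  0.        ,   0.        ,   1.        ]]), 'rvec': array([ 0.07579897, -2.8516363 ,  1.27187398]), 'tvec': array([0.51433888, 0.0241343 , 1.13332298])}
{'intrinsics': array([[354.16907308,   0.        , 317.35946439],
       [  0.        , 354.16907308, 196.95603034],
       [  0.        ,   0.        ,   1.        ]]), 'T_tool_cam': array([[ 3.67521049e-04, -3.01959637e-01,  9.53320640e-01,
         2.02999790e-02],
       [ 9.99999609e-01, -6.56165071e-04, -5.93353640e-04,
         7.72283845e-04],
       [ 8.04704556e-04,  9.53320485e-01,  3.01959278e-01,
        -7.86995110e-02],
       [ 0.00000000e+00,  0.00000000e+00,  0.00000000e+00,
         1.00000000e+00]])}
```

View pics/scene0.png

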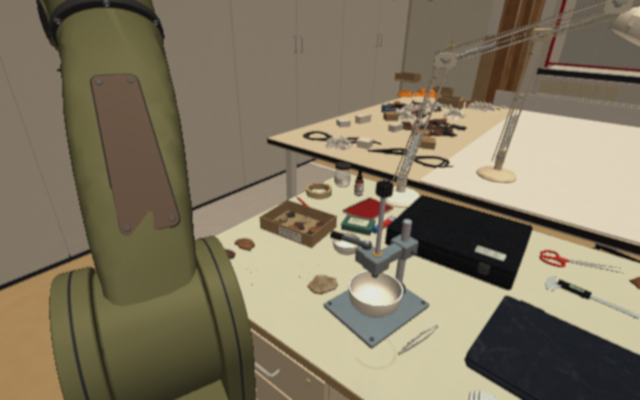

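View pics/side0.png

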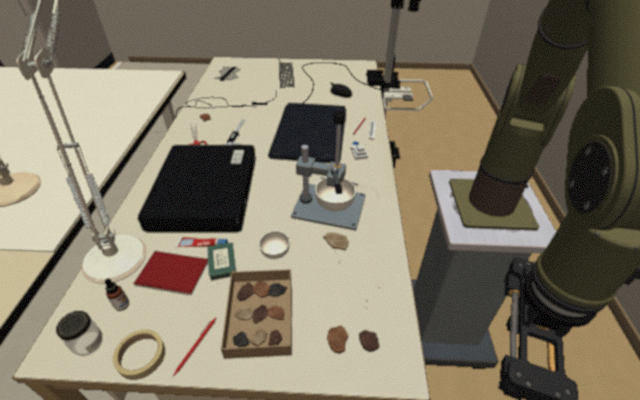

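The scene view shows the stand at (378,305), the knob at (384,188), the column top at (406,228) and the lever paddle at about (345,238). In the side view the knob is at (339,116), the column top at (305,150) and the bowl at (335,192). Next I enlarge these.

```bash
cat > h.py <<'E'
import numpy as np,cv2
from scipy.spatial.transform import Rotation as R
def cam(eyes,n,s=None):
    c=eyes.camera_params(n);K=c["intrinsics"]
    if n=="wrist":
        T=np.eye(4);T[:3,:3]=R.from_quat(s["eef_rot"]).as_matrix();T[:3,3]=s["tool_pos"]
        return K,T@c["T_tool_cam"]
    A=np.eye(4);A[:3,:3]=R.from_rotvec(c["rvec"]).as_matrix();A[:3,3]=c["tvec"]
    return K,np.linalg.inv(A)
def cloud(K,T,d):
    v,u=np.mgrid[:d.shape[0],:d.shape[1]]
    P=np.stack([(u-K[0,2])/K[0,0]*d,(v-K[1,2])/K[1,1]*d,d],-1)
    return P@T[:3,:3].T+T[:3,3]
def proj(K,T,X):
    X=np.atleast_2d(X);P=(X-T[:3,3])@T[:3,:3];return (P@K.T)[:,:2]/P[:,2:]
def ray_z(K,T,u,v,z):
    d=T[:3,:3]@np.array([(u-K[0,2])/K[0,0],(v-K[1,2])/K[1,1],1]);return T[:3,3]+d*(z-T[2,3])/d[2]
def crop(p,x0,x1,y0,y1,f,name):
    c=cv2.resize(p[y0:y1,x0:x1],None,fx=f,fy=f,interpolation=cv2.INTER_CUBIC)
    for x in range((x0+9)//10*10,x1,10): cv2.putText(c,str(x),((x-x0)*f,8),0,.3,(0,0,255)); cv2.line(c,((x-x0)*f,10),((x-x0)*f,14),(0,0,255))
    for y in range((y0+9)//10*10,y1,10): cv2.putText(c,str(y),(0,(y-y0)*f),0,.3,(0,0,255))
    cv2.imwrite("pics/"+name,c)
E
python3 - <<'E'
from plant import eyes
from h import *
for n,b in [("scene",(310,440,175,345)),("side",(270,390,95,250))]:
    z=np.load(f"pics/{n}0.npz");p=z["p"];d=z["d"]
    f=3 if n=="scene" else 3
    crop(p,*b,3 if 0 else (600//(b[3]-b[2])),n+"c.png")
    K,T=cam(eyes,n);C=cloud(K,T,d);np.save(f"pics/{n}C.npy",C)
    print(n,T[:3,3])
    for u,v in ([(384,185),(384,190),(381,215),(378,250),(345,238),(352,240),(406,226),(374,300),(330,307),(374,340),(424,305),(385,278),(322,284)] if n=="scene" else [(339,116),(340,124),(305,150),(319,165),(340,175),(334,195),(304,210),(336,241),(275,244)]):
        print((u,v),C[v,u].round(4))
E
```

```text
scene [-0.09163791 -0.23986097  0.58111192]
(384, 185) [0.4496 0.0369 0.3127]
(384, 190) [0.4474 0.0347 0.3042]
(381, 215) [0.4541 0.0386 0.248 ]
(378, 250) [0.4545 0.0369 0.1682]
(345, 238) [0.4544 0.1172 0.1632]
(352, 240) [0.4562 0.1006 0.1642]
(406, 226) [0.537  0.0201 0.193 ]
(374, 300) [0.4743 0.0431 0.0203]
(330, 307) [0.4001 0.1099 0.0133]
(374, 340) [ 0.3838 -0.0121  0.0122]
(424, 305) [ 0.5406 -0.0477  0.0121]
(385, 278) [0.5152 0.0425 0.057 ]
(322, 284) [0.4504 0.1721 0.0119]
side [0.47325103 0.85266092 0.7736606 ]
(339, 116) [0.4593 0.0552 0.3117]
(340, 124) [0.456  0.0543 0.2896]
(305, 150) [0.5432 0.0309 0.1944]
(319, 165) [0.506  0.0346 0.1497]
(340, 175) [0.4498 0.0778 0.1525]
(334, 195) [0.4619 0.0077 0.0201]
(304, 210) [0.5463 0.0678 0.0121]
(336, 241) [0.4536 0.1846 0.0171]
(275, 244) [0.6125 0.1977 0.0104]
```

View pics/scenec.png

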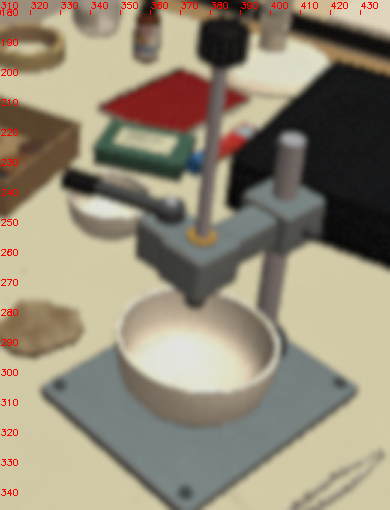

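View pics/sidec.png

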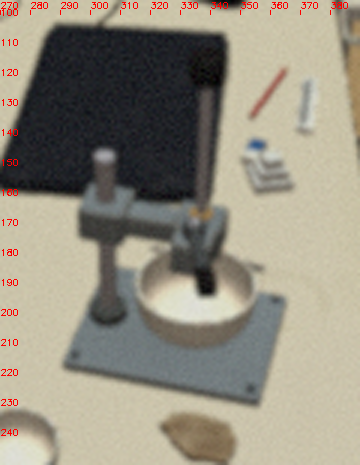

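```bash
python3 - <<'E'
from plant import eyes
from h import *
for n in ["scene","side"]:
    z=np.load(f"pics/{n}0.npz");p=z["p"].astype(int);C=np.load(f"pics/{n}C.npy")
    X,Y,Z=C[...,0],C[...,1],C[...,2]
    ok=z["d"]>0
    near=ok&(abs(X-.47)<.16)&(abs(Y-.03)<.16)
    pl=near&(abs(Z-.012)<.006)&(p[...,0]>=p[...,2]-2)
    q=C[pl][:,:2].astype(np.float32)
    # clean
    m=pl.astype(np.uint8);m=cv2.morphologyEx(m,cv2.MORPH_OPEN,np.ones((3,3)))
    k,l,st,_=cv2.connectedComponentsWithStats(m);i=1+np.argmax(st[1:,4])
    q=C[l==i][:,:2].astype(np.float32)
    rc=cv2.minAreaRect(q);print(n,"plate",rc,cv2.boxPoints(rc).round(3).tolist(),"z",np.median(Z[l==i]))
    rod=ok&(abs(X-.457)<.03)&(abs(Y-.04)<.03)
    for a,b in [(.19,.23),(.23,.27),(.288,.318)]:
        g=C[rod&(Z>a)&(Z<b)];print("rod",a,len(g),g.mean(0).round(4) if len(g) else 0, g[:,2].max().round(4) if len(g) else 0, (np.percentile(g,[5,95],axis=0).round(4)))
    g=C[rod&(Z>.306)]; print("top",np.median(g,axis=0), np.percentile(g[:,2],[10,50,90]))
    g=near&(abs(X-.543)<.02)&(abs(Y-.022)<.02)&(Z>.17); print("col",C[g].mean(0),np.percentile(C[g][:,2],95))
    g=near&(Z>.145)&(Z<.18)&(p.sum(-1)<150); print("dark lever");
    v,u=np.where(g)
    print(np.c_[u,v][::6].tolist()); print(C[g][::6].round(3).tolist())
E
```

```text
scene plate ((0.4746978282928467, 0.03660671412944794), (0.14760254323482513, 0.18681156635284424), 77.90538024902344) [[0.36800000071525574, -0.01600000075995922], [0.5509999990463257, -0.054999999701976776], [0.5809999704360962, 0.08900000154972076], [0.39899998903274536, 0.12800000607967377]] z 0.012028980013117418
rod 0.19 90 [0.4564 0.0395 0.2102] 0.23 [[0.4538 0.0362 0.1922]
 [0.4607 0.0441 0.2281]]
rod 0.23 96 [0.4561 0.0394 0.2504] 0.27 [[0.4535 0.0361 0.2327]
 [0.4596 0.0443 0.2683]]
rod 0.288 280 [0.4515 0.0369 0.3042] 0.3139 [[0.4435 0.0254 0.2913]
 [0.4664 0.0511 0.3131]]
top [0.45307171 0.037666   0.31175517] [0.30751779 0.31175517 0.31311487]
col [0.54057704 0.02049609 0.18798844] 0.20028922702473542
dark lever
[[333, 232], [336, 233], [336, 234], [332, 235], [338, 235], [334, 236], [340, 236], [338, 237], [338, 238], [363, 245], [364, 247], [365, 248]]
[[0.452, 0.148, 0.167], [0.454, 0.141, 0.166], [0.451, 0.139, 0.166], [0.446, 0.146, 0.163], [0.451, 0.133, 0.166], [0.447, 0.141, 0.162], [0.451, 0.128, 0.166], [0.447, 0.131, 0.163], [0.447, 0.13, 0.161], [0.455, 0.073
[... 370 characters left out ...]
72
rod 0.19 52 [0.4587 0.0439 0.2098] 0.2292 [[0.4545 0.0415 0.1919]
 [0.4629 0.0457 0.2275]]
rod 0.23 54 [0.458  0.0438 0.2496] 0.2687 [[0.4537 0.0407 0.2316]
 [0.4622 0.0464 0.2662]]
rod 0.288 171 [0.4584 0.0488 0.3061] 0.3154 [[0.4449 0.0343 0.2925]
 [0.4722 0.0561 0.3144]]
top [0.45720939 0.04736388 0.31268249] [0.30794975 0.31268249 0.31434018]
col [0.54348711 0.02731415 0.18904034] 0.20127097772184682
dark lever
[[332, 172], [335, 185], [336, 186], [337, 187], [338, 188], [339, 189], [340, 190], [338, 192]]
[[0.471, 0.078, 0.162], [0.462, 0.132, 0.164], [0.46, 0.14, 0.168], [0.457, 0.145, 0.169], [0.455, 0.148, 0.168], [0.452, 0.147, 0.165], [0.45, 0.153, 0.167], [0.455, 0.154, 0.161]]
```

```bash
cat >> h.py <<'E'
def go(s,grasp,yaxis_ang):
    """shift in tool axes (mm) to bring grasp point to 'grasp', and turn to put tool y at angle (mod pi)"""
    M=R.from_quat(s["eef_rot"]).as_matrix()
    g=s["tool_pos"]+M[:,0]*.147
    sh=M.T@(np.array(grasp)-g)*1000
    a=np.arctan2(M[1,1],M[0,1]); # turn about tool x (down): positive turn decreases world yaw
    t=-(yaxis_ang-a); t=(t+np.pi/2)%np.pi-np.pi/2
    print("grasp",g.round(4),"toolx",M[:,0].round(3),"ang y",a.round(3),"shift",sh.round(1),"turn",t.round(3))
E
python3 - <<'E'
from plant import r,eyes
from h import *
go(r.get_state(),[.459,.0405,.40],-.211)
M=R.from_quat(r.get_state()["eef_rot"]).as_matrix();print(M.round(3))
E
```

```text
grasp [0.2076 0.589  0.257 ] toolx [-0.    -0.001 -1.   ] ang y 1.232 shift [-142.3 -434.   419.4] turn 1.443
[[-0.     0.332  0.943]
 [-0.001  0.943 -0.332]
 [-1.    -0.002  0.   ]]
```

Call:
{"method": "carry_out", "body": {"targets": "1 -10 -20 20 0;1 -8 -22 21 0;1 -8 -22 21 0;1 -8 -22 21 0;1 -8 -22 21 0;1 -8 -22 21 0;1 -8 -22 21 0;1 -8 -22 21 0;1 -8 -22 21 0;1 -8 -22 21 0;1 -8 -22 21 0;1 -8 -22 21 0;1 -8 -22 21 0;1 -8 -22 21 0;1 -8 -22 21 0;1 -8 -22 21 0;1 -8 -22 21 0;1 -4 -22 21 0;1 0 -22 21 0;1 0 -18 21 0", "force": 15}}

```text
clock: 1.77
tool_pos: [0.4587, 0.0388, 0.5469]
eef_rot: [0.119, 0.697, -0.12, 0.697]
contact_force: [0.1, 0.7, 0.4]
opening: 1.0
```

Call:
{"method": "carry_out", "body": {"targets": "0.8 0 0 0 0.12;0.8 0 0 0 0.12;0.8 0 0 0 0.12;0.8 0 0 0 0.12;0.8 0 0 0 0.12;0.8 0 0 0 0.12;0.8 0 0 0 0.12;0.8 0 0 0 0.12;0.8 0 0 0 0.12;0.8 0 0 0 0.12;0.8 0 0 0 0.12;0.8 0 0 0 0.12;0.8 0 0 0 0"}}

```text
clock: 2.85
tool_pos: [0.4585, 0.041, 0.5464]
eef_rot: [-0.55, -0.445, 0.55, -0.445]
contact_force: [0.2, 0.3, -0.3]
opening: 0.794
```

```bash
cat > look.py <<'E'
import sys
from plant import r,eyes
from h import *
k=sys.argv[1]
s=r.get_state();p,d=eyes.snapshot("wrist");cv2.imwrite(f"pics/w{k}.png",p)
K,T=cam(eyes,"wrist",s);C=cloud(K,T,d);np.savez(f"pics/w{k}.npz",p=p,d=d,C=C,K=K,T=T)
print(s["clock"],s["q"].round(2),s["contact_force"].round(2),s["opening"])
go(s,[.459,.0405,.300],-.211)
E
python3 look.py 1
```

```text
2.85 [-0.33  0.3   0.19  1.83 -0.07  1.02 -0.32] [ 0.23  0.33 -0.28] 0.7939653611581963
grasp [0.4583 0.041  0.3994] toolx [-0.001 -0.    -1.   ] ang y -0.211 shift [99.4  0.8  0.3] turn 0.0
```

View pics/w1.png

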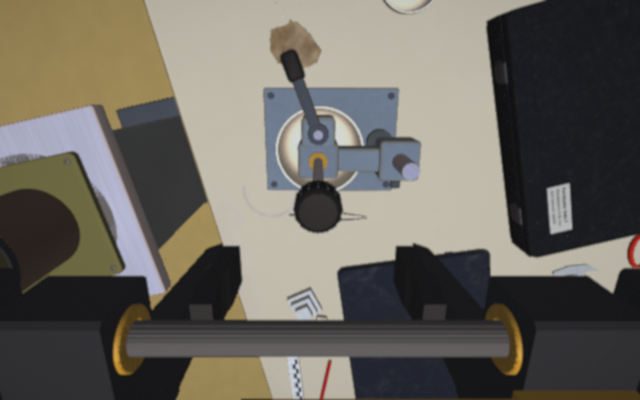

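The wrist view shows the knob at (318,207), the rod collar at (318,160), the pivot at (317,133) and the paddle at about (292,67). The sherd at (295,43) lies beneath and beyond the paddle.

```bash
python3 - <<'E'
from h import *
z=np.load("pics/w1.npz");p,C,K,T=z["p"],z["C"],z["K"],z["T"]
for u,v in [(318,207),(317,133),(300,85),(292,67),(290,57),(318,155),(407,172),(298,45),(305,132)]: print((u,v),C[v,u].round(4))
top=(C[...,2]>.306)&(C[...,2]<.32)&(abs(C[...,0]-.459)<.04)&(abs(C[...,1]-.04)<.04)
q=C[top];(c,rad)=cv2.minEnclosingCircle(q[:,:2].astype(np.float32));print("knob",q.mean(0),c,rad)
pd=(C[...,2]>.14)&(C[...,2]<.18)&(p.sum(-1)<140)
pd[:,:]&=(np.mgrid[:400,:640][1]>270)&(np.mgrid[:400,:640][1]<315)&(np.mgrid[:400,:640][0]<90)
q=C[pd];print("paddle",len(q),cv2.minAreaRect(q[:,:2].astype(np.float32)),np.percentile(q[:,2],[10,50,90]))
sh=(C[...,2]>.007)&(C[...,2]<.025)&(np.mgrid[:400,:640][0]<70)&(np.mgrid[:400,:640][1]>260)&(np.mgrid[:400,:640][1]<325)
print("sherd",cv2.minAreaRect(C[sh][:,:2].astype(np.float32)))
crop(p,240,350,10,110,6,"w1c.png")
E
```

```text
(318, 207) [0.4593 0.0453 0.3121]
(317, 133) [0.4644 0.0732 0.1682]
(300, 85) [0.4578 0.1216 0.1634]
(292, 67) [0.4542 0.1391 0.1663]
(290, 57) [0.4542 0.1484 0.1643]
(318, 155) [0.4602 0.0488 0.1553]
(407, 172) [0.5411 0.0231 0.1981]
(298, 45) [0.4597 0.173  0.0144]
(305, 132) [0.4518 0.0748 0.1516]
knob [0.45879017 0.04385389 0.31150099] (0.458478182554245, 0.04229428619146347) 0.01668085902929306
paddle 450 ((0.45443496108055115, 0.14084725081920624), (0.015622144564986229, 0.026648791506886482), 11.612146377563477) [0.16383081 0.16502658 0.16619557]
sherd ((0.4552450478076935, 0.1738814115524292), (0.06401573121547699, 0.0570792555809021), 0.9795358180999756)
```

View pics/w1c.png

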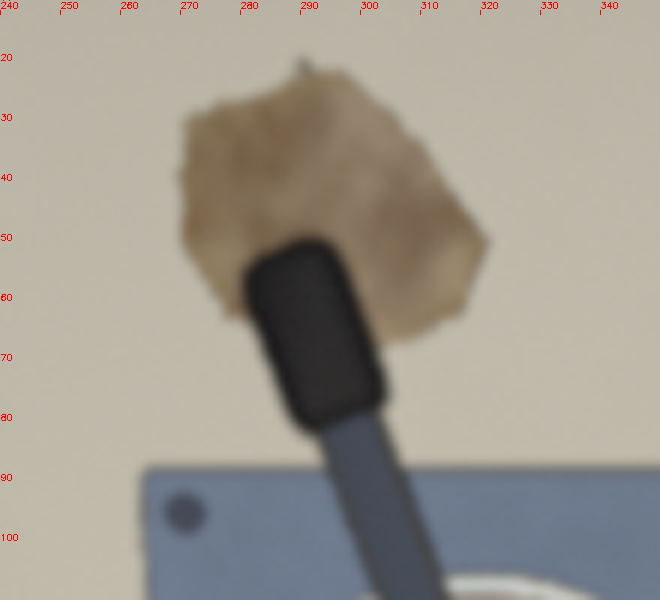

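Call:
{"method": "carry_out", "body": {"targets": "0.8 20 0 0 0;0.8 20 0 0 0;0.8 20 0 0 0;0.8 20 0 0 0;0.8 12 0 0 0;0.8 6 0 0 0;0.3 0 0 0 0;0.3 0 0 0 0;0.3 0 0 0 0;0.3 0 0 0 0;0.3 0 0 0 0;0.3 0 0 0 0", "force": 12}}

```text
clock: 3.9
tool_pos: [0.4588, 0.0409, 0.4492]
eef_rot: [0.55, 0.445, -0.549, 0.446]
contact_force: [-0.1, 0.6, 0.7]
opening: 0.368
```

```bash
python3 look.py 2
```

```text
3.9 [-0.3   0.42  0.16  1.99 -0.1   0.74 -0.29] [-0.14  0.56  0.73] 0.3678737889501079
grasp [0.4589 0.041  0.3022] toolx [ 0.001  0.    -1.   ] ang y -0.208 shift [2.2 0.2 0.4] turn 0.003
```

View pics/w2.png

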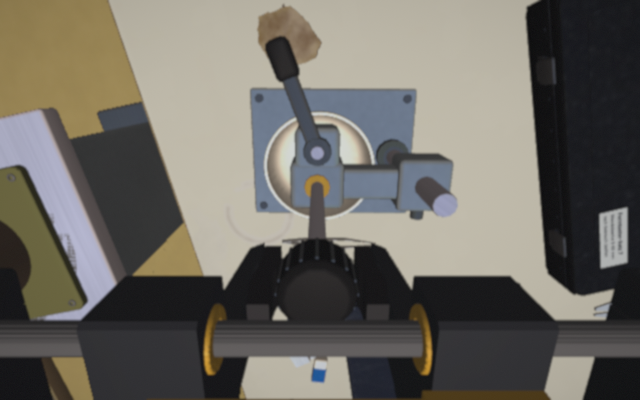

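The knob at (318,285) sits between the pads, and the opening is 32 mm, so it is gripped. I lower the rod.

Call:
{"method": "carry_out", "body": {"targets": "0.3 2 0 0 0;0.3 4 0 0 0;0.3 4 0 0 0;0.3 4 0 0 0;0.3 4 0 0 0;0.3 4 0 0 0;0.3 4 0 0 0;0.3 4 0 0 0;0.3 4 0 0 0;0.3 0 0 0 0", "force": 15}}

```text
clock: 4.78
tool_pos: [0.4586, 0.041, 0.4145]
eef_rot: [0.549, 0.446, -0.549, 0.445]
contact_force: [0.4, 0.3, -3.0]
opening: 0.355
```

```bash
python3 look.py 3; python3 - <<'E'
from h import *
z=np.load("pics/w3.npz");C=z["C"]
q=C[(abs(C[...,0]-.459)<.014)&(abs(C[...,1]-.042)<.014)&(C[...,2]>.2)]
print(np.percentile(q[:,2],[50,90,97]))
E
```

```text
4.7833 [-0.29  0.47  0.15  2.04 -0.11  0.64 -0.27] [ 0.37  0.29 -2.98] 0.3551796468367773
grasp [0.4586 0.041  0.2675] toolx [-0.  0. -1.] ang y -0.208 shift [-32.5   0.5   0.4] turn 0.003
[0.27713264 0.27810013 0.27842155]
```

Call:
{"method": "carry_out", "body": {"targets": "0.3 4 0 0 0;0.3 4 0 0 0;0.3 4 0 0 0;0.3 4 0 0 0;0.3 4 0 0 0;0.3 4 0 0 0;0.3 4 0 0 0;0.3 3 0 0 0;0.3 2 0 0 0;0.3 1 0 0 0"}}

```text
clock: 5.67
tool_pos: [0.4586, 0.041, 0.3808]
eef_rot: [0.549, 0.445, -0.549, 0.445]
contact_force: [-2.0, 0.0, 5.6]
opening: 0.351
```

Call:
{"method": "carry_out", "body": {"targets": "0.3 1 0 0 0;0.3 1 0 0 0;0.3 1 0 0 0"}}

```text
clock: 5.92
tool_pos: [0.4586, 0.041, 0.378]
eef_rot: [0.549, 0.445, -0.549, 0.445]
contact_force: [-2.5, 0.0, 5.5]
opening: 0.354
```

Call:
{"method": "carry_out", "body": {"targets": "0.3 1 0 0 0;0.3 1 0 0 0"}}

```text
clock: 6.08
tool_pos: [0.4586, 0.041, 0.376]
eef_rot: [0.549, 0.445, -0.549, 0.445]
contact_force: [-1.7, 0.6, 5.7]
opening: 0.355
```

```bash
python3 look.py 4; python3 - <<'E'
from h import *
from plant import eyes
z=np.load("pics/w4.npz");C=z["C"]
q=C[(abs(C[...,0]-.459)<.014)&(abs(C[...,1]-.042)<.014)&(C[...,2]>.2)]
print(np.percentile(q[:,2],[50,90,97]))
p,d=eyes.snapshot("side"); crop(p,270,390,95,250,4,"side4.png")
E
```

```text
6.0833 [-0.27  0.53  0.13  2.09 -0.13  0.53 -0.26] [-1.68  0.57  5.66] 0.35499193171221877
grasp [0.4587 0.041  0.229 ] toolx [ 0.  0. -1.] ang y -0.208 shift [-71.    0.5   0.4] turn 0.003
[0.23881686 0.23971994 0.24007305]
```

View pics/side4.png

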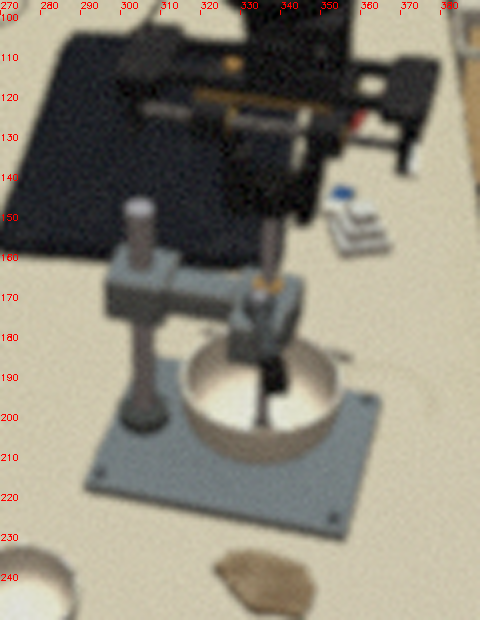

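The side view shows the rod and foot reaching deep into the bowl at about (333,201), and the drag is a steady 5.6 N. About 5 mm remain, so I step 1 mm at a time until the force rises.

Call:
{"method": "carry_out", "body": {"targets": "0.3 1 0 0 0;0.3 1 0 0 0"}}

```text
clock: 6.35
tool_pos: [0.4586, 0.041, 0.374]
eef_rot: [0.549, 0.445, -0.549, 0.445]
contact_force: [-1.2, 0.1, 6.5]
opening: 0.351
```

Call:
{"method": "carry_out", "body": {"targets": "0.3 1 0 0 0"}}

```text
clock: 6.43
tool_pos: [0.4586, 0.041, 0.373]
eef_rot: [0.549, 0.445, -0.549, 0.445]
contact_force: [-2.3, 0.8, 5.6]
opening: 0.354
```

Call:
{"method": "carry_out", "body": {"targets": "0.3 1 0 0 0"}}

```text
clock: 6.52
tool_pos: [0.4586, 0.041, 0.372]
eef_rot: [0.549, 0.445, -0.549, 0.445]
contact_force: [-3.4, 1.3, 12.0]
opening: 0.353
```

Call:
{"method": "carry_out", "body": {"targets": "0.3 0 0 0 0;0.3 0.3 0 0 0;0.3 0 0 0 0"}}

```text
clock: 6.77
tool_pos: [0.4586, 0.0409, 0.372]
eef_rot: [0.549, 0.445, -0.549, 0.445]
contact_force: [-2.0, 0.9, 8.5]
opening: 0.35
```

Call:
{"method": "carry_out", "body": {"targets": "0.3 0.5 0 0 0;0.3 0 0 0 0"}}

```text
clock: 6.93
tool_pos: [0.4586, 0.0409, 0.3719]
eef_rot: [0.55, 0.445, -0.549, 0.445]
contact_force: [-3.8, -0.1, 14.2]
opening: 0.355
```

```bash
python3 look.py 5; python3 - <<'E'
from h import *
z=np.load("pics/w5.npz");C=z["C"]
q=C[(abs(C[...,0]-.459)<.014)&(abs(C[...,1]-.042)<.014)&(C[...,2]>.2)]
print(np.percentile(q[:,2],[50,90,97]))
E
```

```text
6.9333 [-0.27  0.54  0.13  2.09 -0.13  0.52 -0.26] [-3.79 -0.08 14.16] 0.3548305623278928
grasp [0.4587 0.041  0.2249] toolx [ 0.001  0.001 -1.   ] ang y -0.208 shift [-75.1   0.4   0.4] turn 0.003
[0.23477207 0.23567782 0.23601887]
```

The knob top is at 0.2355 m (0.235 expected) and the force rose to 14 N, so the foot is on the bottom. I release and rise.

Call:
{"method": "carry_out", "body": {"targets": "0.5 0 0 0 0;0.7 0 0 0 0;0.7 0 0 0 0;0.7 0 0 0 0;0.7 0 0 0 0;0.7 -5 0 0 0;0.7 -10 0 0 0;0.7 -15 0 0 0;0.7 -20 0 0 0;0.7 -20 0 0 0;0.7 -20 0 0 0;0.7 0 0 0 0"}}

```text
clock: 7.98
tool_pos: [0.4596, 0.0408, 0.4643]
eef_rot: [0.551, 0.444, -0.547, 0.446]
contact_force: [1.1, -0.8, 0.3]
opening: 0.698
```

```bash
python3 look.py 6; python3 - <<'E'
from h import *
from plant import r
z=np.load("pics/w6.npz");C=z["C"];p=z["p"]
q=C[(abs(C[...,0]-.459)<.014)&(abs(C[...,1]-.042)<.014)&(C[...,2]>.2)]
print(np.percentile(q[:,2],[50,90,97]))
v,u=np.mgrid[:400,:640]
pd=(C[...,2]>.15)&(C[...,2]<.175)&(p.sum(-1)<140)&(u>240)&(u<320)&(C[...,1]>.1)
q=C[pd];print("paddle",len(q),cv2.minAreaRect(q[:,:2].astype(np.float32)),np.percentile(q[:,2],[10,50,90]))
E
```

```text
7.9833 [-0.31  0.39  0.17  1.97 -0.09  0.78 -0.29] [ 1.12 -0.83  0.31] 0.6977503431355457
grasp [0.4606 0.041  0.3173] toolx [ 0.007  0.001 -1.   ] ang y -0.208 shift [17.3 -1.6  0.8] turn 0.003
[0.23480076 0.23576315 0.23611963]
paddle 813 ((0.4542030990123749, 0.14067888259887695), (0.01655120775103569, 0.02738555707037449), 8.506025314331055) [0.16369415 0.16504527 0.16621003]
```

View pics/w6.png

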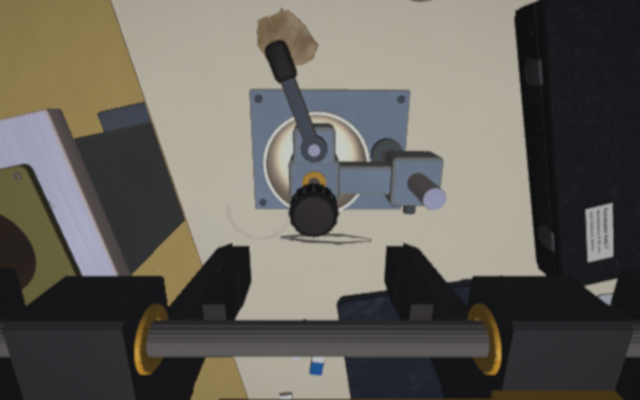

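The knob top stayed at 0.2358, so the rod holds. Next I close the fingers, move to the open side of the paddle and go down.

Call:
{"method": "carry_out", "body": {"targets": "0 0 -12 -16 0;0 0 -12 -16 0;0 0 -12 -16 0;0 0 -12 -16 0;0 0 -12 -16 0;0 0 -12 -16 0;0 0 0 0 0;0 20 0 0 0;0 20 0 0 0;0 20 0 0 0;0 20 0 0 0;0 10 0 0 0;0 0 0 0 0;0 0 0 0 0"}}

```text
clock: 9.2
tool_pos: [0.408, 0.149, 0.3703]
eef_rot: [-0.549, -0.445, 0.55, -0.445]
contact_force: [-0.5, -1.1, -0.5]
opening: 0.004
```

```bash
cat > s.py <<'E'
from plant import r,eyes
from h import *
s=r.get_state();M=R.from_quat(s["eef_rot"]).as_matrix();g=s["tool_pos"]+.147*M[:,0]
d=g-np.array([.459,.041,0]);print("stand xy mm",(1e3*(d[0]*.978-d[1]*.209)).round(1),(1e3*(d[0]*.209+d[1]*.978)).round(1),"z",g[2].round(4),"tip",(g[2]-.019).round(4),s["clock"],s["opening"])
E
python3 s.py; python3 look.py 7; python3 - <<'E'
from plant import eyes
from h import *
p,d=eyes.snapshot("side"); crop(p,270,430,95,250,4,"side7.png")
E
```

```text
stand xy mm -72.6 94.7 z 0.2233 tip 0.2043 9.2 0.003837321491747979
9.2 [-0.53  0.52  0.12  2.16 -0.13  0.47 -0.53] [-0.54 -1.06 -0.52] 0.003837321491747979
grasp [0.4078 0.1488 0.2233] toolx [-0.002 -0.001 -1.   ] ang y -0.209 shift [-76.7  72.4  95.5] turn 0.002
```

View pics/w7.png

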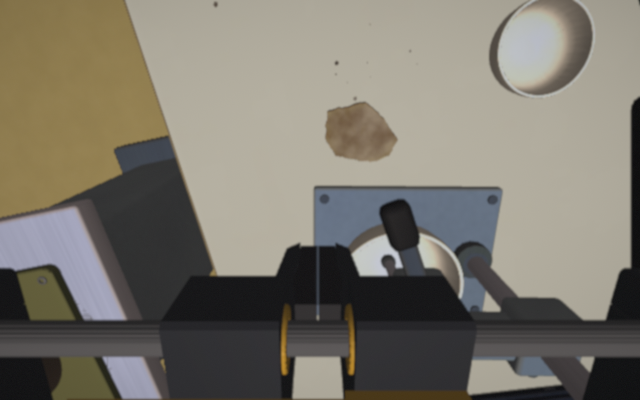

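View pics/side7.png

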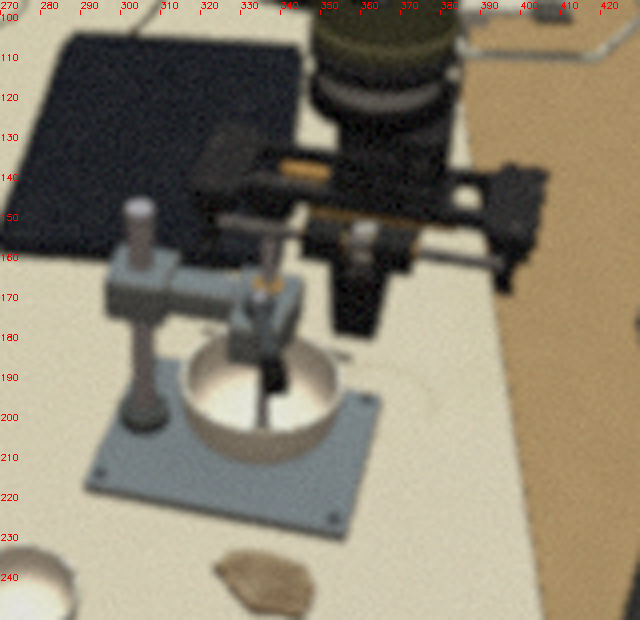

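The closed fingers at (318,270) in the wrist view are clear of the paddle at (400,222). In the side view the paddle is at (336,188), with the closed fingers to its right. I descend 56 mm and push along tool +y.

Call:
{"method": "carry_out", "body": {"targets": "0 15 0 0 0;0 15 0 0 0;0 15 0 0 0;0 9 0 -1 0;0 2 0 -1 0;0 0 0 0 0;0 0 0 0 0"}}

```text
clock: 9.88
tool_pos: [0.4088, 0.1518, 0.3156]
eef_rot: [0.55, 0.445, -0.549, 0.446]
contact_force: [-1.1, 0.1, 0.2]
opening: 0.0
```

```bash
python3 s.py; python3 look.py 8
```

```text
stand xy mm -72.1 98.0 z 0.1686 tip 0.1496 9.8833 0.0004157842613290865
9.8833 [-0.51  0.63  0.08  2.21 -0.15  0.31 -0.51] [-1.06  0.14  0.23] 0.0004157842613290865
grasp [0.409  0.1519 0.1686] toolx [ 0.001  0.001 -1.   ] ang y -0.208 shift [-131.4   72.1   98.5] turn 0.003
```

View pics/w8.png

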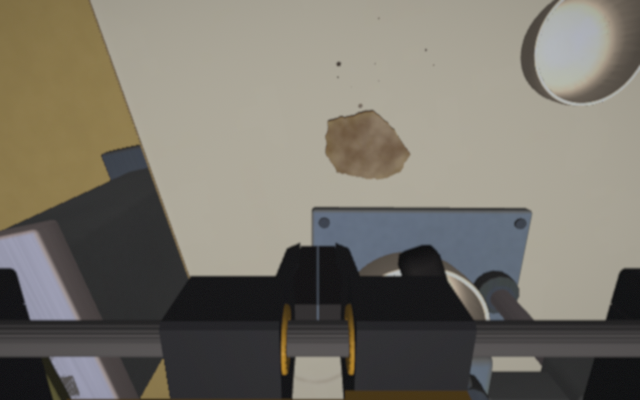

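Call:
{"method": "carry_out", "body": {"targets": "0 4 5 0 0;0 0 8 0 0;0 0 8 0 0;0 0 8 0 0;0 0 6 0 0;0 0 6 0 0;0 0 6 0 0;0 0 0 0 0"}}

```text
clock: 10.6
tool_pos: [0.4558, 0.1417, 0.3109]
eef_rot: [0.55, 0.445, -0.549, 0.445]
contact_force: [0.3, 0.1, 0.2]
opening: 0.008
```

```bash
python3 s.py; python3 look.py 9
```

```text
stand xy mm -24.0 97.9 z 0.1639 tip 0.1449 10.6 0.007588214822647554
10.6 [-0.45  0.67  0.08  2.1  -0.13  0.38 -0.47] [0.28 0.13 0.22] 0.007588214822647554
grasp [0.456  0.1417 0.1639] toolx [ 0.002  0.    -1.   ] ang y -0.209 shift [-136.1   24.1   98.3] turn 0.002
```

View pics/w9.png

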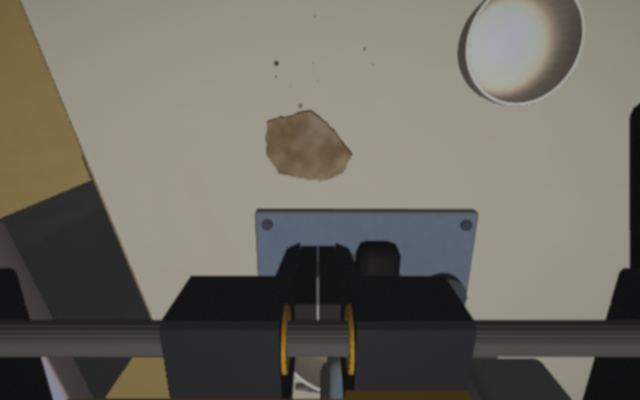

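The paddle at (378,262) is now against the finger and has swung to about mid-way. I continue to the stop.

Call:
{"method": "carry_out", "body": {"targets": "0 0 4 0 0;0 0 4 0 0;0 0 4 0 0;0 0 4 0 0;0 0 2 0 0;0 0 0 0 0", "force": 40}}

```text
clock: 11.15
tool_pos: [0.4723, 0.1379, 0.3108]
eef_rot: [-0.549, -0.445, 0.549, -0.445]
contact_force: [-0.5, -0.1, -0.2]
opening: 0.003
```

```bash
python3 s.py; python3 look.py 10; python3 - <<'E'
from plant import eyes
from h import *
p,d=eyes.snapshot("scene"); crop(p,310,440,175,345,3,"scene10.png")
E
```

```text
stand xy mm -7.3 97.5 z 0.1638 tip 0.1448 11.15 0.0032649422631849615
11.15 [-0.43  0.68  0.08  2.06 -0.12  0.41 -0.46] [-0.49 -0.07 -0.22] 0.0032649422631849615
grasp [0.4722 0.1379 0.1638] toolx [-0. -0. -1.] ang y -0.209 shift [-136.1    7.2   98. ] turn 0.002
```

View pics/w10.png

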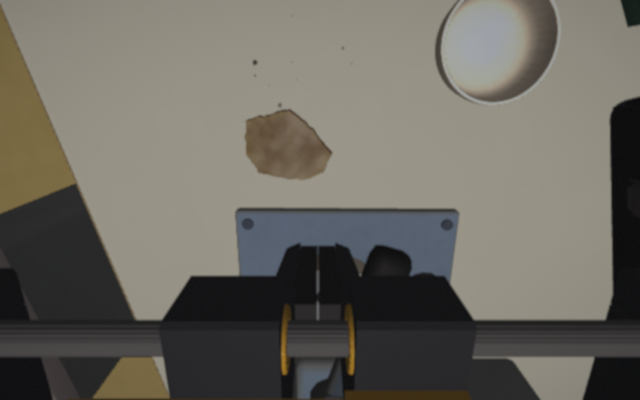

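View pics/scene10.png

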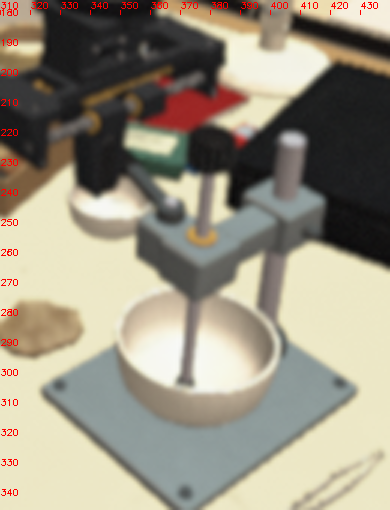

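The scene view shows the foot on the bottom of the bowl at (371,302) and the lever part-way round at about (360,237). I keep pushing and watch the force.

Call:
{"method": "carry_out", "body": {"targets": "0 0 3 0 0;0 0 3 0 0;0 0 2 0 0"}}

```text
clock: 11.5
tool_pos: [0.4794, 0.1361, 0.3107]
eef_rot: [-0.548, -0.446, 0.55, -0.445]
contact_force: [-4.7, -0.4, 1.1]
opening: 0.004
```

Call:
{"method": "carry_out", "body": {"targets": "0 0 2 0 0;0 0 2 0 0"}}

```text
clock: 11.67
tool_pos: [0.483, 0.1356, 0.3106]
eef_rot: [-0.548, -0.446, 0.55, -0.445]
contact_force: [-8.9, 1.4, 1.3]
opening: 0.005
```

Call:
{"method": "carry_out", "body": {"targets": "0 0 2 0 0;0 0 2 0 0"}}

```text
clock: 11.83
tool_pos: [0.4844, 0.1354, 0.3103]
eef_rot: [-0.546, -0.448, 0.552, -0.444]
contact_force: [-16.0, 2.9, 8.4]
opening: 0.005
```

```bash
python3 s.py; python3 look.py 11
```

```text
stand xy mm 3.6 97.2 z 0.1633 tip 0.1443 11.8333 0.0053568381865675115
11.8333 [-0.41  0.69  0.08  2.02 -0.12  0.45 -0.45] [-16.     2.88   8.42] 0.0053568381865675115
grasp [0.4829 0.1353 0.1633] toolx [-0.011 -0.001 -1.   ] ang y -0.207 shift [-136.4   -5.3   98.1] turn 0.004
```

View pics/w11.png

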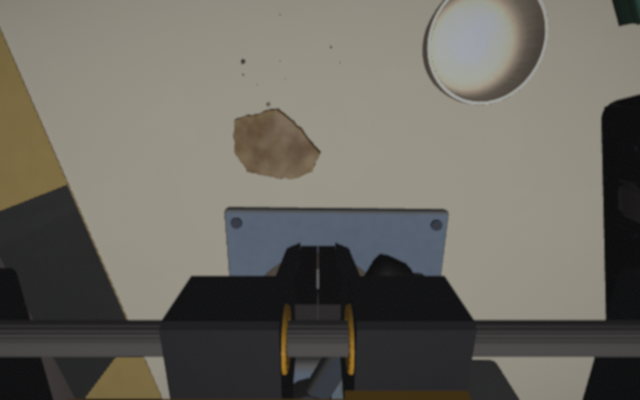

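The force jumped to 16 N at stand x = 3.6 mm, where the stop was expected, so the lever is at its stop. I back off and rise.

Call:
{"method": "carry_out", "body": {"targets": "0 0 -2 0 0;0 0 -5 0 0;0 0 -10 0 0;0 0 -15 0 0;0 0 -15 0 0;0 -20 0 0 0;0 -30 0 0 0;0 -30 0 0 0;0 -30 0 0 0;0 -30 0 0 0;0 -20 15 0 0;0 0 15 0 0;0 0 0 0 0;0 0 0 0 0"}}

```text
clock: 13.05
tool_pos: [0.4721, 0.1383, 0.4714]
eef_rot: [0.551, 0.445, -0.548, 0.446]
contact_force: [-0.2, 0.9, -0.8]
opening: 0.008
```

```bash
python3 s.py; python3 look.py 12; python3 - <<'E'
from plant import eyes
from h import *
p,d=eyes.snapshot("scene"); crop(p,310,440,175,345,3,"scene12.png")
z=np.load("pics/w12.npz");C=z["C"];p=z["p"]
v,u=np.mgrid[:400,:640]
q=C[(abs(C[...,0]-.459)<.014)&(abs(C[...,1]-.042)<.014)&(C[...,2]>.2)]
if len(q): print("knob",np.percentile(q[:,2],[50,90,97]))
pd=(C[...,2]>.15)&(C[...,2]<.175)&(p.sum(-1)<140)&(C[...,1]>.09)&(C[...,1]<.17)&(abs(C[...,0]-.5)<.05)
q=C[pd]
if len(q): 
  rc=cv2.minAreaRect(q[:,:2].astype(np.float32)); print("paddle",len(q),rc); t=np.array(rc[0])-[.4653,.0703]; print("lever",1.81-np.arctan2(t[1],t[0]))
E
```

```text
stand xy mm -7.0 98.1 z 0.3244 tip 0.3054 13.05 0.00841387943738428
13.05 [-0.49  0.43  0.16  1.88 -0.09  0.84 -0.49] [-0.19  0.9  -0.79] 0.00841387943738428
grasp [0.4726 0.1384 0.3244] toolx [ 0.004  0.001 -1.   ] ang y -0.209 shift [24.3  6.9 98.7] turn 0.002
paddle 618 ((0.4954426884651184, 0.11448584496974945), (0.06405938416719437, 0.016454173251986504), 52.753360748291016)
lever 0.8378693470117208
```

View pics/w12.png

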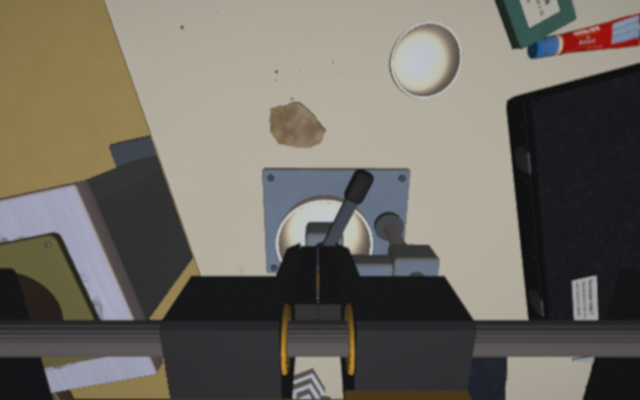

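View pics/scene12.png

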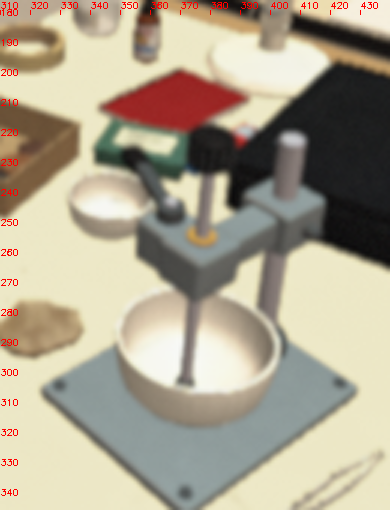

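The lever rectangle lies at 52.8° (0.921 rad), which is a swing of about 0.89, at the stop. The foot at (371,302), the bowl and the sherd sit at the same pixels as before. One check of the knob height, then I hand in.

```bash
python3 - <<'E'
from plant import eyes,r
from h import *
K,T=cam(eyes,"scene");p,d=eyes.snapshot("scene");C=cloud(K,T,d)
z0=np.load("pics/scene0.npz");C0=np.load("pics/sceneC.npy")
for c in (C0,C):
    q=c[(abs(c[...,0]-.459)<.02)&(abs(c[...,1]-.042)<.02)&(c[...,2]>.2)];print(np.percentile(q[:,2],[97,99]))
D=np.abs(p.astype(int)-z0["p"]).max(-1)
print("sherd diff",D[270:298,305:340].mean(),"bowl rim diff",D[300:318,345:403].mean(),"plate bg",D[325:340,360:390].mean())
print(r.get_state()["contact_force"]); r.finish_job()
E
```

```text
[0.31310045 0.3132853 ]
[0.23642173 0.23666315]
sherd diff 30.47142857142857 bowl rim diff 27.452107279693486 plate bg 25.744444444444444
[ 0.59603007 -0.19692422 -0.07057873]
the job is handed in; nothing more can be done
```

The job is done and handed in, at about 13 s of the 48 s allowed. I gripped the black knob and lowered the rod about 77 mm. The wrist force then rose from 5.6 N of drag to 12–14 N as the foot met the bottom of the bowl. I let go, then pushed the paddle with closed fingers until the force jumped to 16 N at its stop, and backed the arm clear.

**Last checks:**
- **Foot on the bottom:** the knob top stayed put after release, at 0.2358 m in the wrist view. It read 0.2364 m in the scene view at the end. The expected value is 0.235 m with the foot on the bottom, and the difference is within the calibration error. The scene picture also shows the foot on the bottom.
- **Lever:** the direction of the paddle gives about 0.89 rad. A rougher estimate from where the lever's dark area is centred gave 0.84 rad. Both are above the required 0.75.
- **Bowl and sherd:** by eye they sit at the same pixels as at the start. The numeric picture comparison could not confirm this. It was swamped by an overall brightness change between the shots, which showed on the fixed base plate just as much.
- **Robot clear:** the wrist force was below 1 N at hand-in, with the gripper above and clear of everything.

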